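# Free the seized water valve

### The arm

A 6-joint arm with a two-finger parallel gripper is mounted at the origin on the work surface. World frame = base frame: x ahead of the robot, y to its left, z up, the work surface at z = 0. Lengths are in m, angles in rad, forces in N, time in s.
With the tool pointing down it reaches from about 0.4 to 0.825 m from the base axis. Payload 7 kg.
Tool frame: the origin (TCP) lies midway between the tips of the shut fingers; the grasp point (between the pads) lies 19 mm behind it; z points along the fingers, y is the line along which they close (so a half turn about z gives the same grasp; the last joint's range is limited). The gripper opens to 88 mm and grips with 3 to 60 N. Pads are 19 mm wide; open, the fingers measure 130 mm over their backs; the gripper's body (78 mm by 193 mm) begins 47 mm behind the grasp point.
Start: joints at [1.404, 0.359, 0.012, 0, -1.224, -0.288], TCP at [0.297, 0.606, 0.227] pointing down, gripper open.
Joint ranges: [-3.07, 3.07], [-1.43, 2.12], [-1.02, 1.25], [-3.03, 1.67], [-3.05, -0], [-3.03, 3.03]. Speed limits (rad/s): [2.39, 2.39, 3.01, 3.14, 3.14, 3.14].

### API

Orientations are given as [roll, pitch, yaw] about the fixed x, y, z axes, in that order (R = Rz(yaw) Ry(pitch) Rx(roll)).
In Python, from station import get_state, grab_frame, calibration, job_done, boxes_of, regions_of, spot_point gives the robot as it stands. The module is installed in compiled form; this text tells all that it offers.
- The arm moves only by the tool arm_command, never from a script. Its argument "commands" is a list of rows, each an object of numbers: "tx", "ty", "tz": the shift along the tool's x, y, z each as a share of 25 cm, from -1 to 1; "twist": the turn about the tool's z as a share of 180 degrees, from -1 to 1. A call has exactly 8 rows; each row is the pose to reach, as a shift and turn from the pose commanded when the call began, along the tool's axes at that moment, turning the shorter way round; what a row does not reach only later rows make up. A row lasts 1/12 s, in which the tool goes at most 41.7 mm and 7.16 degrees, less where a joint would pass 70% of its speed; a pose out of reach is approached as far as the arm can. A call with a number of a shift or a turn outside -1 to 1 is refused whole. A call with a gripper value outside its range is refused whole. "claw" is the opening, from 0 (shut) to 1 (fully open), set as the call begins (left out, the last holds). The fingers move at their own pace and stop on an object; "grip_force" is the grip in N (left out, the last holds). Time passes only in rows, so rows that repeat a pose let the fingers close, or fill a call up. It gives the time, the measured TCP pose, the force, the opening and the grip force at its end, in the units of the state.
- get_state(): the state, without advancing time (a new reading comes with each control period).
- grab_frame(name): name is "scene" or "top"; returns the picture (480x640x3 uint8, red, green, blue); there is no depth.
- calibration(name): a dict with "camera_matrix" (3x3 intrinsics, pixels), "extrinsics" (4x4, takes a point from camera to world coordinates). Camera axes: x right, y down, z forward; pixel columns grow to the right and rows downward; lengths in m; the calibration is good to about 2 mm. A picture is of the moment at which its call begins. calibration takes no time and is no camera call.
- job_done(): hands the job in; it is judged then, once.
Trained networks look in the newest picture that a camera, given by its name, has taken for a name from the list of things; names that differ only in an ending like _2 or _b are one class to them, and where a whole thing is asked for, a point or a joint stands for the part that bears it (a point fixed in the world has none). Each returns a list of dicts, best first, with "score" (0 to 1); they miss things now and then, are a little off and sometimes report something else, mostly with a low value. They report only what shows in the picture. A call takes as long as a camera call. They do not tell look-alikes from the thing itself.
- boxes_of(query, camera): "rect" ([left, top, right, bottom] in pixels, round what is visible of it).
- regions_of(query, camera): "region" (480x640 bool, what is visible of it) and "rect" ([left, top, right, bottom] in pixels, round what is visible of it).
- spot_point(query, camera): "uv" ([column, row] in pixels: a listed point, or the origin of a listed thing).
The state is a dict: "t": time; "q": joint angles; "qd": joint speeds; "joint_efforts": joint torques, N m; "eef_pos": TCP position; "ee_rot": TCP orientation; "force": force on the tool from outside, world axes, zero at the start; "moment": the same for the moment, N m; "width": finger opening in m; "gripper_force": force on a finger pad.
Only numpy, scipy, OpenCV 4.12 (cv2) and the standard library are available. Lean on these libraries where they do the work, as an engineer would, in place of code of your own. Each camera call takes 0.05 s, during which the arm holds its last target. There are 200 camera calls.

### The job

The water valve with the straight bar handle has seized shut: break it loose with a short firm twist anticlockwise (seen from above), then turn it on gently until you feel it come up against its stop, without forcing it there. Then back it off about an eighth of a turn, so that it cannot jam again, and let go. Leave the valve with the round wheel and the kitchen things on the counter as they are.

Things in the scene. Friction and masses are not known exactly. Their poses are not given: they have to be found in the camera images.
- bar_valve: brass and copper valve with the bar handle, fixed to the counter: a pipe rises out of the counter, runs level through the valve body and goes down again. Origin on the counter, under the handle's axis (vertical). The two pipe legs stand 55 mm either side along its y (flanges 48 mm wide, level pipe centred at 55 mm, 19 mm thick). The round brass bonnet under the handle is 60 mm wide; its top is at 85 mm.
- bar_grip (a point): grip point of the bar handle: on its turning axis, 116 mm above the counter. The handle is an upright steel bar, 66 mm long (along its x), 12 mm thick (along its y, the way to pinch it), from 88 to 130 mm above the counter; below it a hub disc 32 mm wide with its top at 90 mm. Its orientation turns with the handle (z up).
- bar_tip (a point): the end of the bar handle on its +x side, 33 mm from the axis, 116 mm above the counter; turns with the handle.
- bar_handle (a joint): turn of the bar handle in rad: 0 at the start (seized shut; it cannot go clockwise of that), growing anticlockwise seen from above. To break it loose takes about 0.3 N m, which fades away between 0.3 and 0.6 rad; from there on it turns freely (0.03 N m) and stays where it is left.
- stop_ring: ring with the stop pin, fixed inside the bonnet, out of sight; origin on the handle's axis, 50 mm above the counter. The pin stops the handle somewhere between 1.5 and 2.5 rad, elsewhere each time: find it by feel. There the torque rises by 0.08 N m for every 0.01 rad; over 0.5 N m damages it.
- wheel (a joint): turn in rad of the round wheel of the other valve; to be left alone.
- wheel_hub (a point): centre of the round dark wheel (78 mm across, 103 mm above the counter) of the other valve, whose pipes and body are like those of the bar valve; to be left alone.
- tin: a closed food can, 60 mm wide, 75 mm tall, loose on the counter, origin at the centre of its underside; to be left alone.
- sponge: a block of sponge, 70 x 110 x 30 mm tall, loose on the counter, origin at the centre of its underside; to be left alone.
- mug: a white mug, 76 mm wide, 90 mm tall, loose on the counter, origin at the centre of its underside; to be left alone.
- jar: a closed jar, 68 mm wide, 90 mm tall, loose on the counter, origin at the centre of its underside; to be left alone.
- bowl: a steel bowl, 140 mm wide, 60 mm tall, loose on the counter, origin at the centre of its underside; to be left alone.
- plate: a white plate, 200 mm wide, 20 mm tall, loose on the counter, origin at the centre of its underside; to be left alone.
- spoon: a spoon lying flat, loose on the counter, origin at the centre of its underside; to be left alone.
- wheel_rim (a point): a point on the rim of that round wheel, 34 mm from its axis; to be left alone.
There are look-alikes about, which are no part of the job. What is shaped like the bar_valve but pink or red is not meant.

How it is judged:
On the way, in this order (a step that is already met when the one before it is completed fails the run):
1. the bar handle is broken loose: turned more than 0.7 rad anticlockwise (value of joint bar_handle above 0.7 rad), for 0.1 s.
2. the bar handle bears on its stop (more than 2 N at the stop pin, 20 mm from the axis: 0.04 N m) (contact force between bar_handle and stop_ring above 2 N), for 0.1 s.
At the end, for the whole second after the job is handed in: the bar handle, released and at rest, stands an eighth of a turn (45 degrees, give or take 25) back from its stop (x of bar_tip in the frame of stop_ring above 0.0299 m and velocity of joint bar_handle between -0.05 and 0.05 rad/s); the robot touches nothing.
It fails at once if the handle is forced against its stop: more than 25 N at the stop pin, 20 mm from the axis (0.5 N m) (contact force between bar_handle and stop_ring above 25 N).
It fails at once if the other valve's wheel is turned more than 0.15 rad from where it was (distance of wheel_rim from where it was at the start of the episode above 0.005 m).
It fails at once if a kitchen thing is moved more than 20 mm (distance of any of tin, sponge, mug, jar, bowl, plate, spoon from where it was at the start of the episode above 0.02 m).
It also fails if it takes over 67 s, if anything falls off the work surface, if the arm or the gripper's body presses on something with over 40 N, if the wrist force passes 120 N, or if a joint passes its speed limit or range.

## Working session

There is one attempt and no reset: what is moved stays moved. The work goes in short steps, Python scripts to look and compute and a tool call to move; the robot and the scene stay as the last step left them, time stands still between calls to the robot, and variables do not carry over. Pictures are saved under pics/ and viewed, at most 10 in all, crops included, and the job is handed in when it is done.

Besides the shell and the picture viewer there is one more tool, called after "Request:" as name([rows], argument=value, ...), one row to a line, values as JSON. arm_command: Moves the arm, as the interface text tells. Shift numbers are shares of 25 cm and turn numbers shares of 180 degrees, none past 1 either way. Its arguments: {"type":"object","properties":{"commands":{"type":"array"},"claw":{"type":"number"},"grip_force":{"type":"number"}},"required":["commands"]}

```bash
mkdir -p pics
cat > h.py <<'E'
import numpy as np, cv2
from station import *
def ray(cam,uv,z):
    c=calibration(cam);K=np.array(c["camera_matrix"]);T=np.array(c["extrinsics"])
    d=T[:3,:3]@np.linalg.solve(K,[uv[0],uv[1],1.]);o=T[:3,3]
    return o+d*(z-o[2])/d[2]
def proj(cam,p):
    c=calibration(cam);K=np.array(c["camera_matrix"]);T=np.linalg.inv(np.array(c["extrinsics"]))
    q=K@(T@np.r_[p,1.])[:3];return q[:2]/q[2]
E
python3 - <<'E'
from h import *
a=grab_frame("scene");b=grab_frame("top")
cv2.imwrite("pics/a.png",cv2.resize(np.vstack([a,b]),None,fx=.62,fy=.62)[:,:,::-1])
s=get_state();print(s["t"],s["eef_pos"],s["ee_rot"],s["force"],s["moment"],s["width"])
for cam in("scene","top"):
    for q,z in(("bar_grip",.116),("bar_tip",.116),("wheel_hub",.103)):
        for r in spot_point(q,cam)[:4]: print(cam,q,round(r["score"],2),np.round(r["uv"],1),ray(cam,r["uv"],z).round(4))
    for r in boxes_of("bar_valve",cam)[:4]:print(cam,r["score"],np.round(r["rect"]))
E
```

```text
0.1 [0.29634142 0.60595366 0.22569216] [ 3.14001496e+00 -1.85175069e-04 -4.54894723e-01] [ 0.54374826  0.01733668 -0.23976481] [-0.02289322 -0.01658814 -0.0402731 ] 0.08757451635200648
scene bar_grip 0.87 [210.  220.3] [ 0.5207 -0.2722  0.116 ]
scene bar_grip 0.78 [261.2 141.9] [ 0.1757 -0.3152  0.116 ]
scene bar_grip 0.65 [248.4 183.1] [ 0.3525 -0.2536  0.116 ]
scene bar_tip 0.87 [202.2 225.6] [ 0.5455 -0.2803  0.116 ]
scene bar_tip 0.74 [259.7 145.3] [ 0.1921 -0.3109  0.116 ]
scene bar_tip 0.53 [237.1 184.2] [ 0.3707 -0.281   0.116 ]
scene wheel_hub 0.76 [378.9 298.6] [0.5419 0.2297 0.103 ]
scene wheel_hub 0.25 [380.3 311.7] [0.5737 0.2456 0.103 ]
scene 0.63 [239. 178. 268. 227.]
scene 0.61 [257. 137. 286. 186.]
scene 0.56 [200. 214. 237. 263.]
scene 0.37 [200. 211. 226. 231.]
top bar_grip 0.82 [434.7 345.1] [ 0.1787 -0.2993  0.116 ]
top bar_grip 0.56 [410.  278.1] [ 0.3539 -0.2442  0.116 ]
top bar_grip 0.55 [413.2 216.3] [ 0.5193 -0.2613  0.116 ]
top bar_tip 0.7 [445.  342.3] [ 0.1851 -0.3264  0.116 ]
top bar_tip 0.57 [418.5 268. ] [ 0.38   -0.2681  0.116 ]
top bar_tip 0.52 [422.9 203.4] [ 0.5539 -0.2893  0.116 ]
top wheel_hub 0.64 [228.7 211.7] [0.5482 0.2361 0.103 ]
top 0.74 [380. 204. 432. 243.]
top 0.66 [402. 323. 451. 368.]
top 0.65 [384. 263. 430. 302.]
```

View pics/a.png

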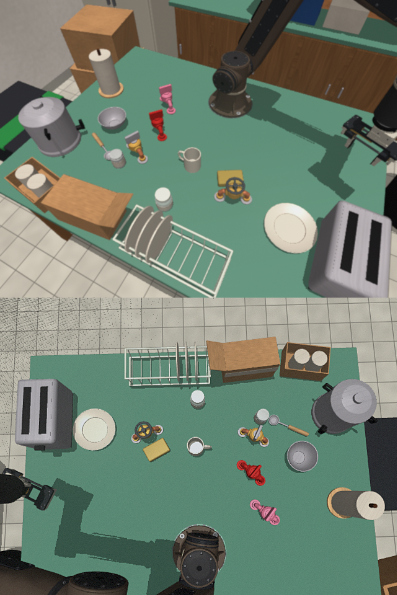

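Candidates for bar_valve (scene pixels): brass (210,220), red (248,183), pink (261,142). The brass and copper one fits the description, so I'll confirm it in a crop.

Run:
```python
from h import *
a=grab_frame("scene");b=grab_frame("top")
A=cv2.resize(a[190:290,160:260],(400,400),interpolation=cv2.INTER_CUBIC)
B=cv2.resize(b[170:270,365:465],(400,400),interpolation=cv2.INTER_CUBIC)
cv2.imwrite("pics/b.png",np.hstack([A,B])[:,:,::-1])
for q,z in(("tin",.0),("mug",0),("jar",0),("sponge",0),("spoon",0),("bowl",0)):
  for cam in("scene","top"):
    for r in spot_point(q,cam)[:1]: print(cam,q,round(r["score"],2),np.round(r["uv"],1),ray(cam,r["uv"],z).round(3))
for cam in("scene","top"):
  for r in regions_of("bar_handle",cam)[:3]:
    m=r["region"];print(cam,r["score"],r["rect"],m.sum())
    print(cv2.minAreaRect(np.argwhere(m)[:,::-1].astype(np.float32)))
```

```text
scene tin 0.71 [192.  264.1] [ 0.607 -0.302  0.   ]
top tin 0.97 [419.5 195.3] [ 0.603 -0.307  0.   ]
scene mug 0.88 [311.1 269.6] [0.476 0.012 0.   ]
top mug 0.67 [312.1 242.6] [0.472 0.013 0.   ]
scene jar 0.89 [267.4 335.4] [0.704 0.002 0.   ]
top jar 0.56 [320.2 168. ] [ 0.694 -0.017  0.   ]
scene sponge 0.6 [368.7 292.6] [0.475 0.186 0.   ]
top sponge 0.64 [255.4 245.8] [0.467 0.178 0.   ]
scene spoon 0.88 [169.3 238.2] [ 0.559 -0.42   0.   ]
top spoon 0.72 [464.4 208.8] [ 0.559 -0.436  0.   ]
scene bowl 0.67 [186.2 199.6] [ 0.409 -0.47   0.   ]
top bowl 0.93 [480.9 260.4] [ 0.406 -0.474  0.   ]
scene 0.67 [203.9, 212.0, 225.8, 231.1] 326
((214.4954376220703, 222.8486328125), (15.916208267211914, 25.26274871826172), 61.69924545288086)
scene 0.66 [239.8, 178.4, 259.8, 191.4] 261
((252.18809509277344, 186.29359436035156), (14.463178634643555, 21.646875381469727), 73.3007583618164)
scene 0.52 [256.9, 134.3, 278.0, 151.8] 233
((267.0188903808594, 145.0660400390625), (13.873414993286133, 19.779918670654297), 74.05460357666016)
top 0.71 [407.6, 209.8, 421.6, 232.7] 187
((414.294921875, 218.22189331054688), (10.868209838867188, 25.334171295166016), 12.994616508483887)
top 0.7 [403.1, 272.4, 421.3, 293.4] 194
((410.75006103515625, 279.2500305175781), (9.899494171142578, 26.16295051574707), 45.0)
top 0.69 [424.8, 339.3, 448.7, 358.5] 226
((434.2846374511719, 347.5965576171875), (11.468639373779297, 25.61094856262207), 39.289405822753906)
```

View pics/b.png

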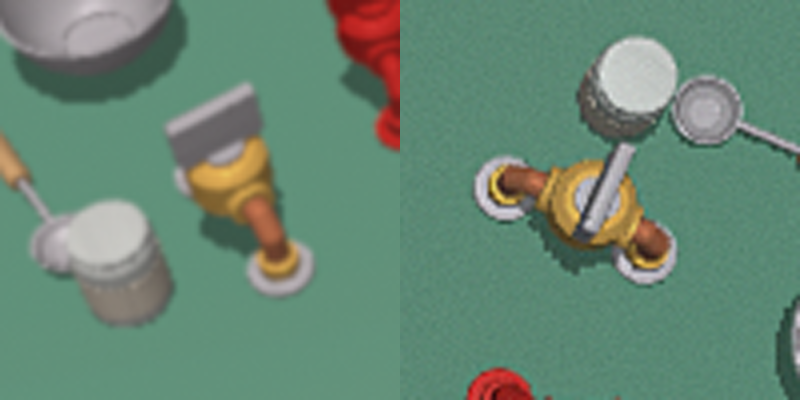

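The crop shows the brass and copper valve with a grey steel bar, centred near (417,218) in the top image. The tin stands just beyond its +x end at (419,195), and the red look-alike is separate. Brass is the one. Next I'll measure the bar's direction.

Run:
```python
from h import *
f=[ray("top",(391.25,217.),.003),ray("top",(426.25,233),.003)];print("flanges",f,(f[0]+f[1])/2)
d=f[0]-f[1];print("perp angle",np.arctan2(d[1],d[0])-np.pi/2)
# bar top face ends in both views
for cam,p,q in(("top",(421.5,207),(412.5,227)),("scene",(202,222.5),(222.5,212))):
    P,Q=ray(cam,p,.13),ray(cam,q,.13);print(cam,P,Q,(P+Q)/2,np.linalg.norm(P-Q),np.arctan2(*(P-Q)[1::-1]))
```

```text
flanges [array([ 0.54024806, -0.22000663,  0.003     ]), array([ 0.49019319, -0.31956071,  0.003     ])] [ 0.51522062 -0.26978367  0.003     ]
perp angle -0.4658776637726705
top [ 0.54117844 -0.28187856  0.13      ] [ 0.48795963 -0.25514091  0.13      ] [ 0.51456904 -0.26850974  0.13      ] 0.05955790658428706 -0.46557354675101253
scene [ 0.54518942 -0.27747294  0.13      ] [ 0.48982449 -0.24910649  0.13      ] [ 0.51750695 -0.26328972  0.13      ] 0.06220877062871744 -0.4734820809526202
```

Request:
arm_command([
  {"twist":0.03},
  {"twist":0.06},
  {"twist":0.09},
  {"twist":0.12},
  {"twist":0.12},
  {"twist":0.12},
  {"twist":0.12},
  {"twist":0.12},
], claw=1)

```text
invalid input
```

Run:
```python
from h import *
s=get_state();print(s["t"],s["q"],s["eef_pos"],s["ee_rot"])
```

```text
1.3 [ 1.40410407e+00  3.58598120e-01  1.18903786e-02  8.51077116e-06
 -1.22410230e+00 -2.88103478e-01] [0.29652016 0.60635387 0.2265598 ] [ 3.14158178e+00 -1.15700422e-05 -4.54792844e-01]
```

Request:
arm_command([
  {"tx":0.1,"ty":0.12,"tz":0,"twist":0.03},
  {"tx":0.2,"ty":0.24,"tz":0,"twist":0.06},
  {"tx":0.3,"ty":0.36,"tz":0,"twist":0.09},
  {"tx":0.4,"ty":0.48,"tz":0,"twist":0.12},
  {"tx":0.5,"ty":0.6,"tz":0,"twist":0.15},
  {"tx":0.6,"ty":0.72,"tz":0,"twist":0.18},
  {"tx":0.7,"ty":0.84,"tz":0,"twist":0.21},
  {"tx":0.8,"ty":0.95,"tz":0,"twist":0.24},
], claw=1, grip_force=40)

```text
t: 1.97
eef_pos: [0.3718, 0.3031, 0.2269]
ee_rot: [-3.141, 0.001, -1.213]
force: [1.1, -0.1, -0.1]
width: 0.0877
gripper_force: 0.0
```

```bash
cat >> h.py <<'E'
def go(x=.516,y=-.267,z=.226,yaw=2.675):
    s=get_state();p=np.array(s["eef_pos"]);w=s["ee_rot"][2]
    d=np.array([x,y,z])-p
    print("t",s["t"],"q",np.round(s["q"],3),"p",p.round(4),"rot",np.round(s["ee_rot"],3))
    print("tx %.3f ty %.3f tz %.3f"%tuple(np.array([d[0]*np.cos(w)+d[1]*np.sin(w),d[0]*np.sin(w)-d[1]*np.cos(w),-d[2]])/.25),"twist cw %.3f"%(((w-yaw)%(2*np.pi))/np.pi))
E
python3 -c "from h import *;go()"
```

```text
t 1.9667 q [ 1.095  0.031 -0.403 -0.    -1.135 -0.738] p [0.3718 0.3031 0.2269] rot [-3.141e+00  1.000e-03 -1.213e+00]
tx 2.338 ty 0.258 tz 0.004 twist cw 0.762
```

Request:
arm_command([
  {"tx":0.125,"ty":0.014,"tz":0,"twist":0.035},
  {"tx":0.25,"ty":0.028,"tz":0,"twist":0.07},
  {"tx":0.375,"ty":0.041,"tz":0,"twist":0.105},
  {"tx":0.5,"ty":0.055,"tz":0,"twist":0.14},
  {"tx":0.625,"ty":0.069,"tz":0,"twist":0.175},
  {"tx":0.75,"ty":0.083,"tz":0,"twist":0.21},
  {"tx":0.875,"ty":0.096,"tz":0,"twist":0.245},
  {"tx":1,"ty":0.11,"tz":0,"twist":0.28},
])

```text
t: 2.63
eef_pos: [0.4348, 0.0601, 0.227]
ee_rot: [-3.141, 0.001, -2.093]
force: [0.4, 0.2, 0.3]
width: 0.0878
gripper_force: 0.0
```

```bash
python3 -c "from h import *;go()"
```

```text
t 2.6333 q [ 0.59  -0.044 -0.477  0.    -1.136 -1.112] p [0.4348 0.0601 0.227 ] rot [-3.141e+00  1.000e-03 -2.093e+00]
tx 0.972 ty -0.935 tz 0.004 twist cw 0.482
```

Request:
arm_command([
  {"tx":0.11,"ty":-0.105,"tz":0,"twist":0.035},
  {"tx":0.22,"ty":-0.21,"tz":0,"twist":0.07},
  {"tx":0.33,"ty":-0.315,"tz":0,"twist":0.105},
  {"tx":0.44,"ty":-0.42,"tz":0,"twist":0.14},
  {"tx":0.55,"ty":-0.525,"tz":0,"twist":0.175},
  {"tx":0.66,"ty":-0.63,"tz":0,"twist":0.21},
  {"tx":0.77,"ty":-0.735,"tz":0,"twist":0.245},
  {"tx":0.88,"ty":-0.84,"tz":0,"twist":0.28},
])

```text
t: 3.3
eef_pos: [0.5084, -0.2356, 0.2268]
ee_rot: [-3.141, 0.001, -2.974]
force: [0.8, 1.0, 1.2]
width: 0.0876
gripper_force: 0.0
```

```bash
python3 -c "from h import *;go()"
```

```text
t 3.3 q [-0.085  0.17  -0.244  0.    -1.155 -1.318] p [ 0.5084 -0.2356  0.2268] rot [-3.141e+00  1.000e-03 -2.974e+00]
tx -0.009 ty -0.129 tz 0.003 twist cw 0.202
```

Request:
arm_command([
  {"tx":0,"ty":-0.04,"tz":0.04,"twist":0.03},
  {"tx":0,"ty":-0.08,"tz":0.08,"twist":0.06},
  {"tx":-0.01,"ty":-0.13,"tz":0.12,"twist":0.1},
  {"tx":-0.01,"ty":-0.13,"tz":0.16,"twist":0.13},
  {"tx":-0.01,"ty":-0.13,"tz":0.2,"twist":0.16},
  {"tx":-0.01,"ty":-0.13,"tz":0.2,"twist":0.2},
  {"tx":-0.01,"ty":-0.13,"tz":0.2,"twist":0.202},
  {"tx":-0.01,"ty":-0.13,"tz":0.2,"twist":0.202},
])

```text
t: 3.97
eef_pos: [0.5165, -0.2652, 0.1767]
ee_rot: [-3.141, 0.0, 2.684]
force: [-0.1, -0.7, 0.5]
width: 0.088
gripper_force: 0.0
```

Run:
```python
from h import *
go(z=.099)
a=grab_frame("scene");b=grab_frame("top")
A=cv2.resize(a[150:250,160:260],(400,400),interpolation=cv2.INTER_CUBIC)
B=cv2.resize(b[170:270,365:465],(400,400),interpolation=cv2.INTER_CUBIC)
cv2.imwrite("pics/c.png",np.hstack([A,B])[:,:,::-1])
```

```text
t 3.9667 q [-0.138  0.242 -0.272  0.    -1.056 -1.891] p [ 0.5165 -0.2652  0.1767] rot [-3.141  0.     2.684]
tx -0.001 ty -0.007 tz 0.311 twist cw 0.003
```

View pics/c.png

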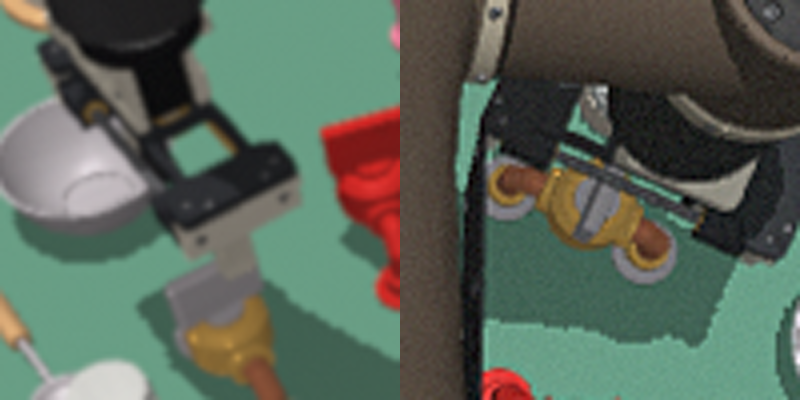

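The fingers straddle the bar, which sits at about (595,205) in the right-hand crop, and are aligned with it. I'll descend and close.

Request:
arm_command([
  {"tx":0,"ty":-0.006,"tz":0.05,"twist":0.003},
  {"tx":0,"ty":-0.006,"tz":0.1,"twist":0.003},
  {"tx":0,"ty":-0.006,"tz":0.15,"twist":0.003},
  {"tx":0,"ty":-0.006,"tz":0.2,"twist":0.003},
  {"tx":0,"ty":-0.006,"tz":0.25,"twist":0.003},
  {"tx":0,"ty":-0.006,"tz":0.3,"twist":0.003},
  {"tx":0,"ty":-0.006,"tz":0.31,"twist":0.003},
  {"tx":0,"ty":-0.006,"tz":0.31,"twist":0.003},
])

```text
t: 4.73
eef_pos: [0.5154, -0.2663, 0.0987]
ee_rot: [-3.141, -0.001, 2.673]
force: [0.1, 0.5, -0.3]
width: 0.0878
gripper_force: 0.0
```

Request:
arm_command([
  {"tx":0,"ty":0,"tz":0,"twist":0},
  {"tx":0,"ty":0,"tz":0,"twist":0},
  {"tx":0,"ty":0,"tz":0,"twist":0},
  {"tx":0,"ty":0,"tz":0,"twist":0},
  {"tx":0,"ty":0,"tz":0,"twist":0},
  {"tx":0,"ty":0,"tz":0,"twist":0},
  {"tx":0,"ty":0,"tz":0,"twist":0},
  {"tx":0,"ty":0,"tz":0,"twist":0},
], claw=0, grip_force=10)

```text
t: 5.4
eef_pos: [0.5157, -0.2664, 0.0991]
ee_rot: [3.142, 0.0, 2.671]
force: [-0.6, -0.5, -0.3]
width: 0.0398
gripper_force: 0.0
```

```bash
cat >> h.py <<'E'
def st():
    s=get_state();print("t %.2f"%s["t"],"p",np.round(s["eef_pos"],4),"yaw %.3f"%s["ee_rot"][2],"F",np.round(s["force"],1),"M",np.round(s["moment"],3),"w %.4f g %.1f"%(s["width"],s["gripper_force"]),"q6 %.2f"%s["q"][5])
E
python3 -c "from h import *;st()"
```

```text
t 5.40 p [ 0.5157 -0.2664  0.0991] yaw 2.671 F [-0.6 -0.5 -0.3] M [-0.001 -0.2    0.024] w 0.0398 g 0.0 q6 -1.90
```

Request:
arm_command([
  {"tx":0,"ty":0,"tz":0,"twist":0},
  {"tx":0,"ty":0,"tz":0,"twist":0},
  {"tx":0,"ty":0,"tz":0,"twist":0},
  {"tx":0,"ty":0,"tz":0,"twist":0},
  {"tx":0,"ty":0,"tz":0,"twist":0},
  {"tx":0,"ty":0,"tz":0,"twist":0},
  {"tx":0,"ty":0,"tz":0,"twist":0},
  {"tx":0,"ty":0,"tz":0,"twist":0},
])

```text
t: 6.07
eef_pos: [0.5144, -0.2687, 0.099]
ee_rot: [-3.138, -0.001, 2.671]
force: [-3.4, -13.4, -1.9]
width: 0.0117
gripper_force: 10.0
```

```bash
python3 -c "from h import *;st()"
```

```text
t 6.07 p [ 0.5144 -0.2687  0.099 ] yaw 2.671 F [ -3.4 -13.4  -1.9] M [-4.954  0.94   0.078] w 0.0117 g 10.0 q6 -1.90
```

Request:
arm_command([
  {"tx":0,"ty":-0.004,"tz":0,"twist":0},
  {"tx":0,"ty":-0.008,"tz":0,"twist":0},
  {"tx":0,"ty":-0.011,"tz":0,"twist":0},
  {"tx":0,"ty":-0.011,"tz":0,"twist":0},
  {"tx":0,"ty":-0.011,"tz":0,"twist":0},
  {"tx":0,"ty":-0.011,"tz":0,"twist":0},
  {"tx":0,"ty":-0.011,"tz":0,"twist":0},
  {"tx":0,"ty":-0.011,"tz":0,"twist":0},
], grip_force=60)

```text
t: 6.73
eef_pos: [0.5144, -0.2689, 0.099]
ee_rot: [-3.141, -0.0, 2.671]
force: [-1.3, -2.0, -0.8]
width: 0.0113
gripper_force: 60.0
```

```bash
python3 -c "from h import *;st()"
```

```text
t 6.73 p [ 0.5144 -0.2689  0.099 ] yaw 2.671 F [-1.3 -2.  -0.8] M [-0.855  0.156  0.137] w 0.0113 g 60.0 q6 -1.90
```

Request:
arm_command([
  {"tx":0,"ty":0,"tz":0,"twist":-0.03},
  {"tx":0,"ty":0,"tz":0,"twist":-0.06},
  {"tx":0,"ty":0,"tz":0,"twist":-0.09},
  {"tx":0,"ty":0,"tz":0,"twist":-0.11},
  {"tx":0,"ty":0,"tz":0,"twist":-0.13},
  {"tx":0,"ty":0,"tz":0,"twist":-0.15},
  {"tx":0,"ty":0,"tz":0,"twist":-0.15},
  {"tx":0,"ty":0,"tz":0,"twist":-0.15},
])

```text
t: 7.4
eef_pos: [0.5143, -0.2692, 0.0991]
ee_rot: [-3.141, -0.0, 3.141]
force: [-0.7, -5.5, -0.2]
width: 0.0116
gripper_force: 60.0
```

```bash
python3 -c "from h import *;st()"
```

```text
t 7.40 p [ 0.5143 -0.2692  0.0991] yaw 3.141 F [-0.7 -5.5 -0.2] M [-1.911  0.381  0.16 ] w 0.0116 g 60.0 q6 -1.43
```

Request:
arm_command([
  {"tx":0,"ty":0,"tz":0,"twist":-0.025},
  {"tx":0,"ty":0,"tz":0,"twist":-0.05},
  {"tx":0,"ty":0,"tz":0,"twist":-0.075},
  {"tx":0,"ty":0,"tz":0,"twist":-0.1},
  {"tx":0,"ty":0,"tz":0,"twist":-0.125},
  {"tx":0,"ty":0,"tz":0,"twist":-0.15},
  {"tx":0,"ty":0,"tz":0,"twist":-0.15},
  {"tx":0,"ty":0,"tz":0,"twist":-0.15},
])

```text
t: 8.07
eef_pos: [0.5144, -0.2696, 0.0991]
ee_rot: [-3.141, -0.001, -2.672]
force: [-1.6, -7.0, -1.6]
width: 0.0118
gripper_force: 60.0
```

```bash
python3 -c "from h import *;st()
for i in range(2): grab_frame('top');st()"
```

```text
t 8.07 p [ 0.5144 -0.2696  0.0991] yaw -2.672 F [-1.6 -7.  -1.6] M [-2.81   0.181  0.03 ] w 0.0118 g 60.0 q6 -0.96
t 8.12 p [ 0.5144 -0.2696  0.099 ] yaw -2.672 F [-0.2 -7.3 -2.2] M [-2.795  0.244  0.018] w 0.0115 g 60.0 q6 -0.96
t 8.17 p [ 0.5144 -0.2696  0.099 ] yaw -2.672 F [-0.3 -7.6 -2. ] M [-2.738  0.239  0.05 ] w 0.0116 g 60.0 q6 -0.96
```

Request:
arm_command([
  {"tx":0.002,"ty":-0.005,"tz":0,"twist":0},
  {"tx":0.002,"ty":-0.005,"tz":0,"twist":0},
  {"tx":0.002,"ty":-0.005,"tz":0,"twist":-0.03},
  {"tx":0.002,"ty":-0.005,"tz":0,"twist":-0.06},
  {"tx":0.002,"ty":-0.005,"tz":0,"twist":-0.09},
  {"tx":0.002,"ty":-0.005,"tz":0,"twist":-0.12},
  {"tx":0.002,"ty":-0.005,"tz":0,"twist":-0.14},
  {"tx":0.002,"ty":-0.005,"tz":0,"twist":-0.14},
], grip_force=15)

```text
t: 8.83
eef_pos: [0.5146, -0.27, 0.0991]
ee_rot: [3.142, 0.0, -2.228]
force: [-0.5, -1.0, -0.4]
width: 0.0122
gripper_force: 15.0
```

```bash
python3 -c "from h import *;st()
for i in range(2): grab_frame('top');st()"
```

```text
t 8.83 p [ 0.5146 -0.27    0.0991] yaw -2.228 F [-0.5 -1.  -0.4] M [-0.263  0.29   0.002] w 0.0122 g 15.0 q6 -0.51
t 8.88 p [ 0.5147 -0.27    0.099 ] yaw -2.232 F [-0.8 -0.6  0.2] M [-0.194  0.277 -0.044] w 0.0120 g 15.0 q6 -0.51
t 8.93 p [ 0.5146 -0.27    0.099 ] yaw -2.233 F [-0.5 -0.3  0.1] M [-0.118  0.217  0.064] w 0.0118 g 15.0 q6 -0.51
```

```bash
cat >> h.py <<'E'
def feel(n=5):
    L=[]
    for i in range(n): grab_frame("top");s=get_state();L.append(np.r_[s["moment"][2],s["joint_efforts"][5],s["force"],s["width"]*1e3,s["gripper_force"]])
    L=np.array(L);print("t %.2f yaw %.4f p"%(s["t"],s["ee_rot"][2]),np.round(s["eef_pos"],4),"\nMz,tau6,F,w,g",L.mean(0).round(3),"sd",L.std(0).round(3)[:2])
E
python3 -c "from h import *;feel()"
```

```text
t 9.18 yaw -2.2310 p [ 0.5146 -0.27    0.099 ] 
Mz,tau6,F,w,g [-3.1000e-02  2.0000e-03 -8.4300e-01 -2.0200e-01  8.1000e-02  1.1789e+01
  1.5000e+01] sd [0.038 0.016]
```

Request:
arm_command([
  {"tx":0,"ty":0,"tz":0,"twist":-0.01},
  {"tx":0,"ty":0,"tz":0,"twist":-0.02},
  {"tx":0,"ty":0,"tz":0,"twist":-0.03},
  {"tx":0,"ty":0,"tz":0,"twist":-0.03},
  {"tx":0,"ty":0,"tz":0,"twist":-0.03},
  {"tx":0,"ty":0,"tz":0,"twist":-0.03},
  {"tx":0,"ty":0,"tz":0,"twist":-0.03},
  {"tx":0,"ty":0,"tz":0,"twist":-0.03},
])

```text
t: 9.85
eef_pos: [0.5147, -0.2701, 0.0991]
ee_rot: [-3.141, 0.0, -2.136]
force: [0.8, 1.7, -0.8]
width: 0.0119
gripper_force: 15.0
```

```bash
python3 -c "from h import *;feel()"
```

```text
t 10.10 yaw -2.1357 p [ 0.5147 -0.2701  0.0991] 
Mz,tau6,F,w,g [-0.018  0.017  0.     1.194 -0.533 11.913 15.   ] sd [0.043 0.007]
```

Request:
arm_command([
  {"tx":0,"ty":0,"tz":0,"twist":-0.005},
  {"tx":0,"ty":0,"tz":0,"twist":-0.01},
  {"tx":0,"ty":0,"tz":0,"twist":-0.015},
  {"tx":0,"ty":0,"tz":0,"twist":-0.02},
  {"tx":0,"ty":0,"tz":0,"twist":-0.025},
  {"tx":0,"ty":0,"tz":0,"twist":-0.03},
  {"tx":0,"ty":0,"tz":0,"twist":-0.03},
  {"tx":0,"ty":0,"tz":0,"twist":-0.03},
])

```text
t: 10.77
eef_pos: [0.5147, -0.2702, 0.099]
ee_rot: [-3.141, 0.0, -2.041]
force: [1.1, 1.9, -1.4]
width: 0.0117
gripper_force: 15.0
```

```bash
python3 -c "from h import *;feel(4)"
```

```text
t 10.97 yaw -2.0414 p [ 0.5147 -0.2702  0.0991] 
Mz,tau6,F,w,g [ 0.015 -0.017  1.683  2.525 -1.715 11.839 14.998] sd [0.007 0.014]
```

Request:
arm_command([
  {"tx":-0.002,"ty":0,"tz":0,"twist":-0.005},
  {"tx":-0.003,"ty":0,"tz":0,"twist":-0.01},
  {"tx":-0.003,"ty":0,"tz":0,"twist":-0.015},
  {"tx":-0.003,"ty":0,"tz":0,"twist":-0.02},
  {"tx":-0.003,"ty":0,"tz":0,"twist":-0.025},
  {"tx":-0.003,"ty":0,"tz":0,"twist":-0.03},
  {"tx":-0.003,"ty":0,"tz":0,"twist":-0.03},
  {"tx":-0.003,"ty":0,"tz":0,"twist":-0.03},
])

```text
t: 11.63
eef_pos: [0.5148, -0.27, 0.0991]
ee_rot: [-3.142, -0.001, -1.946]
force: [1.4, -5.3, -4.2]
width: 0.0119
gripper_force: 15.0
```

```bash
python3 -c "from h import *;feel(4)"
```

```text
t 11.83 yaw -1.9462 p [ 0.5148 -0.2701  0.0991] 
Mz,tau6,F,w,g [ 0.02  -0.023  1.274 -5.239 -3.783 11.983 14.998] sd [0.025 0.005]
```

Request:
arm_command([
  {"tx":0.002,"ty":0,"tz":0,"twist":-0.005},
  {"tx":0.002,"ty":0,"tz":0,"twist":-0.01},
  {"tx":0.002,"ty":0,"tz":0,"twist":-0.015},
  {"tx":0.002,"ty":0,"tz":0,"twist":-0.02},
  {"tx":0.002,"ty":0,"tz":0,"twist":-0.025},
  {"tx":0.002,"ty":0,"tz":0,"twist":-0.03},
  {"tx":0.002,"ty":0,"tz":0,"twist":-0.03},
  {"tx":0.002,"ty":0,"tz":0,"twist":-0.03},
])

```text
t: 12.5
eef_pos: [0.5149, -0.2701, 0.0991]
ee_rot: [-3.141, -0.0, -1.852]
force: [3.5, -4.4, -4.6]
width: 0.0124
gripper_force: 15.0
```

```bash
python3 -c "from h import *;feel(4)"
```

```text
t 12.70 yaw -1.8517 p [ 0.5149 -0.2701  0.0991] 
Mz,tau6,F,w,g [ 0.024 -0.022  2.492 -4.416 -5.054 11.93  14.998] sd [0.032 0.005]
```

Request:
arm_command([
  {"tx":0.001,"ty":0,"tz":0,"twist":-0.005},
  {"tx":0.001,"ty":0,"tz":0,"twist":-0.01},
  {"tx":0.001,"ty":0,"tz":0,"twist":-0.015},
  {"tx":0.001,"ty":0,"tz":0,"twist":-0.02},
  {"tx":0.001,"ty":0,"tz":0,"twist":-0.025},
  {"tx":0.001,"ty":0,"tz":0,"twist":-0.03},
  {"tx":0.001,"ty":0,"tz":0,"twist":-0.03},
  {"tx":0.001,"ty":0,"tz":0,"twist":-0.03},
])

```text
t: 13.37
eef_pos: [0.5149, -0.2702, 0.0991]
ee_rot: [-3.141, 0.0, -1.758]
force: [4.3, -2.8, -5.7]
width: 0.0117
gripper_force: 15.0
```

```bash
python3 -c "from h import *;feel(4)"
```

```text
t 13.57 yaw -1.7583 p [ 0.5149 -0.2701  0.0991] 
Mz,tau6,F,w,g [ 0.022 -0.019  4.172 -2.725 -5.125 11.985 14.997] sd [0.032 0.008]
```

Request:
arm_command([
  {"tx":0.001,"ty":-0.002,"tz":0,"twist":-0.005},
  {"tx":0.001,"ty":-0.003,"tz":0,"twist":-0.01},
  {"tx":0.001,"ty":-0.003,"tz":0,"twist":-0.015},
  {"tx":0.001,"ty":-0.003,"tz":0,"twist":-0.02},
  {"tx":0.001,"ty":-0.003,"tz":0,"twist":-0.025},
  {"tx":0.001,"ty":-0.003,"tz":0,"twist":-0.03},
  {"tx":0.001,"ty":-0.003,"tz":0,"twist":-0.03},
  {"tx":0.001,"ty":-0.003,"tz":0,"twist":-0.03},
])

```text
t: 14.23
eef_pos: [0.5151, -0.2703, 0.0991]
ee_rot: [3.141, 0.0, -1.664]
force: [0.5, 4.7, 1.0]
width: 0.0122
gripper_force: 15.0
```

```bash
python3 -c "from h import *;feel(4)"
```

```text
t 14.43 yaw -1.6644 p [ 0.5151 -0.2703  0.0991] 
Mz,tau6,F,w,g [ 0.036 -0.02   0.192  5.773  0.364 12.007 14.999] sd [0.043 0.015]
```

Request:
arm_command([
  {"tx":-0.001,"ty":0,"tz":0,"twist":-0.005},
  {"tx":-0.001,"ty":0,"tz":0,"twist":-0.01},
  {"tx":-0.001,"ty":0,"tz":0,"twist":-0.015},
  {"tx":-0.001,"ty":0,"tz":0,"twist":-0.02},
  {"tx":-0.001,"ty":0,"tz":0,"twist":-0.025},
  {"tx":-0.001,"ty":0,"tz":0,"twist":-0.03},
  {"tx":-0.001,"ty":0,"tz":0,"twist":-0.03},
  {"tx":-0.001,"ty":0,"tz":0,"twist":-0.03},
])

```text
t: 15.1
eef_pos: [0.5152, -0.2703, 0.099]
ee_rot: [3.141, 0.0, -1.57]
force: [-1.0, 4.6, 2.5]
width: 0.0119
gripper_force: 15.0
```

```bash
python3 -c "from h import *;feel(4)"
```

```text
t 15.30 yaw -1.5697 p [ 0.5152 -0.2703  0.099 ] 
Mz,tau6,F,w,g [ 0.018 -0.026 -1.142  4.737  1.22  11.949 14.999] sd [0.016 0.006]
```

Now at 2.04 rad with no stop felt yet, so I'll keep going.

Request:
arm_command([
  {"tx":-0.001,"ty":0,"tz":0,"twist":-0.005},
  {"tx":-0.001,"ty":0,"tz":0,"twist":-0.01},
  {"tx":-0.001,"ty":0,"tz":0,"twist":-0.015},
  {"tx":-0.001,"ty":0,"tz":0,"twist":-0.02},
  {"tx":-0.001,"ty":0,"tz":0,"twist":-0.025},
  {"tx":-0.001,"ty":0,"tz":0,"twist":-0.03},
  {"tx":-0.001,"ty":0,"tz":0,"twist":-0.03},
  {"tx":-0.001,"ty":0,"tz":0,"twist":-0.03},
])

```text
t: 15.97
eef_pos: [0.5153, -0.2702, 0.099]
ee_rot: [3.141, -0.0, -1.476]
force: [-0.6, 2.3, -0.1]
width: 0.0116
gripper_force: 15.0
```

```bash
python3 -c "from h import *;feel(4)"
```

```text
t 16.17 yaw -1.4759 p [ 0.5153 -0.2702  0.099 ] 
Mz,tau6,F,w,g [ 0.024 -0.019 -1.906  1.651  0.186 11.977 14.999] sd [0.033 0.014]
```

Request:
arm_command([
  {"tx":0,"ty":0,"tz":0,"twist":-0.005},
  {"tx":0,"ty":0,"tz":0,"twist":-0.01},
  {"tx":0,"ty":0,"tz":0,"twist":-0.015},
  {"tx":0,"ty":0,"tz":0,"twist":-0.02},
  {"tx":0,"ty":0,"tz":0,"twist":-0.025},
  {"tx":0,"ty":0,"tz":0,"twist":-0.03},
  {"tx":0,"ty":0,"tz":0,"twist":-0.03},
  {"tx":0,"ty":0,"tz":0,"twist":-0.03},
])

```text
t: 16.83
eef_pos: [0.5154, -0.2702, 0.0991]
ee_rot: [3.142, -0.0, -1.382]
force: [-2.9, -0.0, -0.1]
width: 0.0119
gripper_force: 15.0
```

```bash
python3 -c "from h import *;feel(4)"
```

```text
t 17.03 yaw -1.3817 p [ 0.5154 -0.2702  0.099 ] 
Mz,tau6,F,w,g [ 0.016 -0.019 -1.613 -0.16  -0.255 12.173 14.999] sd [0.031 0.014]
```

Request:
arm_command([
  {"tx":0,"ty":0,"tz":0,"twist":-0.005},
  {"tx":0,"ty":0,"tz":0,"twist":-0.01},
  {"tx":0,"ty":0,"tz":0,"twist":-0.015},
  {"tx":0,"ty":0,"tz":0,"twist":-0.02},
  {"tx":0,"ty":0,"tz":0,"twist":-0.025},
  {"tx":0,"ty":0,"tz":0,"twist":-0.03},
  {"tx":0,"ty":0,"tz":0,"twist":-0.03},
  {"tx":0,"ty":0,"tz":0,"twist":-0.03},
])

```text
t: 17.7
eef_pos: [0.5154, -0.2701, 0.099]
ee_rot: [-3.142, -0.0, -1.287]
force: [-1.0, -1.1, -0.7]
width: 0.0114
gripper_force: 15.0
```

```bash
python3 -c "from h import *;feel(4)"
```

```text
t 17.90 yaw -1.2874 p [ 0.5154 -0.2702  0.099 ] 
Mz,tau6,F,w,g [-6.0000e-03 -1.9000e-02 -1.7330e+00 -1.6340e+00 -1.4230e+00  1.1818e+01
  1.4999e+01] sd [0.042 0.014]
```

Request:
arm_command([
  {"tx":0,"ty":0,"tz":0,"twist":-0.005},
  {"tx":0,"ty":0,"tz":0,"twist":-0.01},
  {"tx":0,"ty":0,"tz":0,"twist":-0.015},
  {"tx":0,"ty":0,"tz":0,"twist":-0.02},
  {"tx":0,"ty":0,"tz":0,"twist":-0.025},
  {"tx":0,"ty":0,"tz":0,"twist":-0.03},
  {"tx":0,"ty":0,"tz":0,"twist":-0.03},
  {"tx":0,"ty":0,"tz":0,"twist":-0.03},
])

```text
t: 18.57
eef_pos: [0.5155, -0.2701, 0.099]
ee_rot: [-3.141, -0.0, -1.193]
force: [-0.2, -1.7, -3.1]
width: 0.012
gripper_force: 15.0
```

```bash
python3 -c "from h import *;feel(4)"
```

```text
t 18.77 yaw -1.1932 p [ 0.5155 -0.2701  0.099 ] 
Mz,tau6,F,w,g [-0.054  0.082  0.101 -1.382 -2.945 11.985 15.002] sd [0.014 0.013]
```

Torque on joint 6 jumped by 0.10 N m at about 2.42 rad, which looks like the stop. I'll confirm with a tiny push.

Request:
arm_command([
  {"tx":0,"ty":0,"tz":0,"twist":-0.001},
  {"tx":0,"ty":0,"tz":0,"twist":-0.002},
  {"tx":0,"ty":0,"tz":0,"twist":-0.003},
  {"tx":0,"ty":0,"tz":0,"twist":-0.004},
  {"tx":0,"ty":0,"tz":0,"twist":-0.004},
  {"tx":0,"ty":0,"tz":0,"twist":-0.004},
  {"tx":0,"ty":0,"tz":0,"twist":-0.004},
  {"tx":0,"ty":0,"tz":0,"twist":-0.004},
])

```text
t: 19.43
eef_pos: [0.5155, -0.2701, 0.0991]
ee_rot: [-3.141, -0.0, -1.181]
force: [0.3, -1.7, -3.0]
width: 0.0118
gripper_force: 15.0
```

```bash
python3 -c "from h import *;feel(4)"
```

```text
t 19.63 yaw -1.1805 p [ 0.5155 -0.2701  0.0991] 
Mz,tau6,F,w,g [-0.159  0.16   0.586 -1.686 -3.83  11.933 15.012] sd [0.023 0.   ]
```

The stop is confirmed: torque rose another 0.08 N m for about 0.01 rad. Now I'll back off 46°.

Request:
arm_command([
  {"tx":0,"ty":0,"tz":0,"twist":0.02},
  {"tx":0,"ty":0,"tz":0,"twist":0.04},
  {"tx":0,"ty":0,"tz":0,"twist":0.06},
  {"tx":0,"ty":0,"tz":0,"twist":0.08},
  {"tx":0,"ty":0,"tz":0,"twist":0.1},
  {"tx":0,"ty":0,"tz":0,"twist":0.12},
  {"tx":0,"ty":0,"tz":0,"twist":0.13},
  {"tx":0,"ty":0,"tz":0,"twist":0.13},
])

```text
t: 20.3
eef_pos: [0.5152, -0.2702, 0.0991]
ee_rot: [3.141, -0.0, -1.59]
force: [0.4, -1.8, -2.8]
width: 0.012
gripper_force: 15.0
```

Request:
arm_command([
  {"tx":0,"ty":0,"tz":0,"twist":0.02},
  {"tx":0,"ty":0,"tz":0,"twist":0.04},
  {"tx":0,"ty":0,"tz":0,"twist":0.06},
  {"tx":0,"ty":0,"tz":0,"twist":0.08},
  {"tx":0,"ty":0,"tz":0,"twist":0.1},
  {"tx":0,"ty":0,"tz":0,"twist":0.115},
  {"tx":0,"ty":0,"tz":0,"twist":0.125},
  {"tx":0,"ty":0,"tz":0,"twist":0.125},
])

```text
t: 20.97
eef_pos: [0.5149, -0.2701, 0.0991]
ee_rot: [3.141, -0.0, -1.982]
force: [-1.9, -0.7, -1.7]
width: 0.0116
gripper_force: 15.0
```

```bash
python3 -c "from h import *;feel(2);st()"
```

```text
t 21.07 yaw -1.9797 p [ 0.5149 -0.2701  0.0991] 
Mz,tau6,F,w,g [-0.022 -0.209 -1.911 -1.751 -0.186 11.872 15.   ] sd [0.039 0.121]
t 21.07 p [ 0.5149 -0.2701  0.0991] yaw -1.980 F [-2.  -2.1 -0.2] M [-0.437  0.685  0.017] w 0.0116 g 15.0 q6 -0.26
```

Request:
arm_command([
  {"tx":0,"ty":0,"tz":0,"twist":0},
  {"tx":0,"ty":0,"tz":0,"twist":0},
  {"tx":0,"ty":0,"tz":0,"twist":0},
  {"tx":0,"ty":0,"tz":0,"twist":0},
  {"tx":0,"ty":0,"tz":0,"twist":0},
  {"tx":0,"ty":0,"tz":0,"twist":0},
  {"tx":0,"ty":0,"tz":0,"twist":0},
  {"tx":0,"ty":0,"tz":0,"twist":0},
], claw=0.7)

```text
t: 21.73
eef_pos: [0.5154, -0.2701, 0.0991]
ee_rot: [-3.142, 0.0, -1.982]
force: [-0.2, -1.0, 0.4]
width: 0.0584
gripper_force: 0.0
```

Request:
arm_command([
  {"tx":0,"ty":0,"tz":0,"twist":0},
  {"tx":0,"ty":0,"tz":0,"twist":0},
  {"tx":0,"ty":0,"tz":-0.04,"twist":0},
  {"tx":0,"ty":0,"tz":-0.08,"twist":0},
  {"tx":0,"ty":0,"tz":-0.16,"twist":0},
  {"tx":0,"ty":0,"tz":-0.24,"twist":0},
  {"tx":0,"ty":0,"tz":-0.32,"twist":0},
  {"tx":0,"ty":0,"tz":-0.4,"twist":0},
])

```text
t: 22.4
eef_pos: [0.5156, -0.2702, 0.2015]
ee_rot: [-3.14, 0.0, -1.982]
force: [-0.0, 0.3, 0.0]
width: 0.0612
gripper_force: 0.0
```

Request:
arm_command([
  {"tx":0,"ty":0,"tz":-0.05,"twist":0},
  {"tx":0,"ty":0,"tz":-0.1,"twist":0},
  {"tx":0,"ty":0,"tz":-0.1,"twist":0},
  {"tx":0,"ty":0,"tz":-0.1,"twist":0},
  {"tx":0,"ty":0,"tz":-0.1,"twist":0},
  {"tx":0,"ty":0,"tz":-0.1,"twist":0},
  {"tx":0,"ty":0,"tz":-0.1,"twist":0},
  {"tx":0,"ty":0,"tz":-0.1,"twist":0},
])

```text
t: 23.07
eef_pos: [0.5151, -0.2701, 0.2234]
ee_rot: [3.14, -0.0, -1.982]
force: [-0.3, -0.3, -0.5]
width: 0.0613
gripper_force: 0.0
```

Run:
```python
from h import *
st()
a=grab_frame("scene");b=grab_frame("top")
A=cv2.resize(a[170:270,160:260],(400,400),interpolation=cv2.INTER_CUBIC)
B=cv2.resize(b[170:270,365:465],(400,400),interpolation=cv2.INTER_CUBIC)
cv2.imwrite("pics/d.png",np.hstack([A,B])[:,:,::-1])
```

```text
t 23.07 p [ 0.5151 -0.2701  0.2234] yaw -1.982 F [-0.3 -0.3 -0.5] M [ 0.132 -0.072  0.032] w 0.0613 g 0.0 q6 -0.26
```

View pics/d.png

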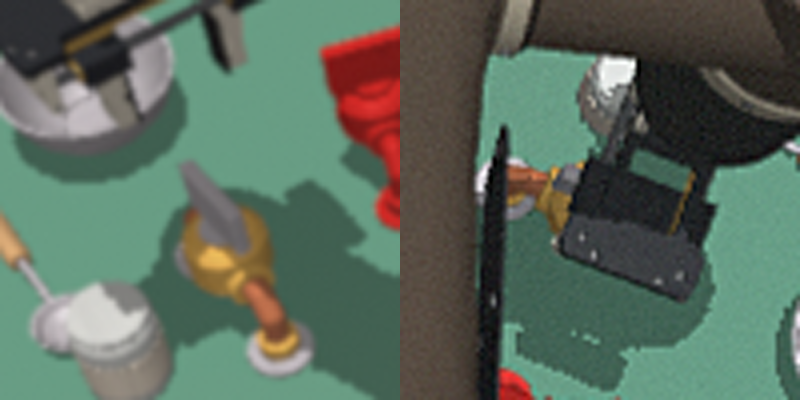

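The picture shows the bar turned, at about (215,205) in the left crop. The gripper is well clear above it, and the tin and spoon are where they were. I'm handing in.

```bash
python3 -c "from station import *;print(job_done())"
```

```text
the job is handed in; nothing more can be done
None
```

I broke the bar valve loose and turned it gently to its stop at about 2.42 rad, where I felt roughly 0.15 N m against the 0.5 N m limit. I then backed it off about 45°, let go and handed the job in (the hand-in gave no verdict).

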